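Turn the vial carousel to the label scanner

TASK

Turn the vial carousel, gently pushing only on its spokes with a fingertip, until the vial with the red cap stands squarely in front of the label scanner, on the line of the yellow mark, and leave it there. Do not grip the spokes or touch the vials: all four stay standing in their cups, and the bottle, carton and cup nearby stay where they are.

Things in the scene. Friction and masses are not known exactly. Their poses are not given: they have to be found in the camera images.
- carousel (a joint): turning angle of the carousel about its upright axis, rad, counter-clockwise from above positive, 0 at the start of every run whatever way it stands. It turns both ways as far as ever needed, with light steady friction (about 0.12 N m, 1 to 2 N at a spoke's end), and stays where it is left
- hub (a point): on the carousel's upright axis, at the height of its spokes (50 mm above the bench). Four steel spokes leave the 34 mm wide hub along this point's own +x, -x, +y and -y axes, which turn with the carousel. A spoke is a round level bar 10 mm thick, ending 130 mm from the axis in a black ball 18 mm across. The hub's top is at 70 mm
- disc_top (a point): centre of the top face (24 mm above the bench) of the carousel's aluminium disc, 160 mm across. The four vial cups (37 mm across, rims 38 mm above the bench) stand on it half-way between spokes, 54 mm from the axis. Beyond the disc's edge the spokes overhang open bench, so a finger can come down beside them
- scan_spot (a point): the place where a vial is read: 54 mm from the carousel's axis, straight towards the scanner, 50 mm above the bench; fixed. Its +x axis points from the carousel's axis to the scanner. A yellow line on the grey foot between disc and scanner shows the direction
- scanner_window (a point): centre of the dark window of the fixed white label scanner, 166 mm from the carousel's axis and 72 mm above the bench; the scanner's head is 42 x 64 mm in plan, behind the window, its top at 100 mm; its foot between carousel and scanner is 60 mm wide and 8 mm high
- vial_red_mid (a point): middle (26 mm above its foot, on its axis) of the loose glass vial with the red cap: 29 mm across, 52 mm high, 35 g, upright in one of the carousel's four cups, its top 76 mm above the bench
- vial_blue_mid (a point): middle (26 mm above its foot, on its axis) of the loose glass vial with the blue cap: 29 mm across, 52 mm high, 35 g, upright in one of the carousel's four cups, its top 76 mm above the bench
- vial_grey_mid (a point): middle (26 mm above its foot, on its axis) of the loose glass vial with the grey cap: 29 mm across, 52 mm high, 35 g, upright in one of the carousel's four cups, its top 76 mm above the bench
- vial_green_mid (a point): middle (26 mm above its foot, on its axis) of the loose glass vial with the green cap: 29 mm across, 52 mm high, 35 g, upright in one of the carousel's four cups, its top 76 mm above the bench
- bottle_mid (a point): middle of a standing white bottle with a blue cap, 66 mm across, 150 mm high (bystander)
- carton_mid (a point): middle of a standing white and blue medicine carton, 48 x 48 x 85 mm (bystander)
- beaker_mid (a point): middle of a standing yellow cup, 70 mm across, 85 mm high (bystander)

How it is judged:
By the outcome, as a careful person would: the job done as asked, in the order asked, and still so for the second after the job is handed in, with the robot touching nothing.
It also fails if it takes over 61 s, if anything falls off the work surface, if the arm or the gripper's body presses on something with over 40 N, if the wrist force passes 120 N, or if a joint passes its speed limit or range.

ROBOT

A 7-joint arm with a two-finger parallel gripper is mounted at the origin on the work surface. World frame = base frame: x ahead of the robot, y to its left, z up, the work surface at z = 0. Lengths are in m, angles in rad, forces in N, time in s.
With the tool pointing down it reaches from about 0.425 to 0.875 m from the base axis. Payload 9.9 kg.
Tool frame: the origin (TCP) lies at the very end of the fingers, on their centre line; the grasp point (between the pads) lies 19 mm behind it (tcp_to_grasp is the distance from the TCP to the grasp point, in m); z points along the fingers, y is the direction in which the jaws open and shut (so a half turn about z gives the same grasp; the last joint's range is limited). The gripper opens to 85 mm and grips with 20 to 120 N. Pads are 22 mm wide; open, the fingers measure 114 mm over their backs; the gripper's body (76 mm by 85 mm) begins 54 mm behind the grasp point. The pads swing forward as they close: fully open they stand 13 mm farther back than shut.
Start: joints at [1.129, 0.576, 0.025, 1.437, -0.015, 1.129, -0.057], TCP at [0.236, -0.632, 0.231] pointing down, gripper open.
Joint ranges: [-2.76, 2.76], [-0.34, 2.15], [-1.52, 1.57], [0.19, 2.46], [-1.09, 4.23], [0.17, 1.99], [-2.82, 2.82]. Speed limits (rad/s): [2.22, 2.22, 3.01, 3.01, 3.14, 3.14, 3.14].

INTERFACE

Orientations are given as [roll, pitch, yaw] about the fixed x, y, z axes, in that order (R = Rz(yaw) Ry(pitch) Rx(roll)).
In Python, from station import * gives the robot as it stands.
- The arm moves only by the tool drive_tool, never from a script. Its argument "moves" is a list of rows, each an object of numbers: "dx", "dy", "dz": the shift along the tool's x, y, z in cm; "twist": the turn about the tool's z in rad. A call has 1 to 5 rows; each row shifts and turns the commanded pose from where the row before left it, along the tool's axes as they then stand; what a row does not reach is not made up. A row lasts 1/12 s, in which the tool goes at most 41.7 mm and 7.16 degrees, less where a joint would pass 70% of its speed; a pose out of reach is approached as far as the arm can. A call with a gripper value outside its range is refused whole. "jaw" is the opening, from -1 (shut) to 1 (fully open), so that 0 is half open, set as the call begins (left out, the last holds). The fingers move at their own pace and stop on an object; "force" is the grip in N (left out, the last holds). Time passes only in rows, so rows that do not move let the fingers close. It gives the time, the measured TCP pose, the force and the opening at its end, in the units of the state.
- observe(): the state, without advancing time (a new reading comes with each control period).
- grab_frame(name): name is "scene" or "top" or "wrist"; returns (picture, depth): 384x512x3 uint8, red, green, blue; 384x512 float32, m along the optical axis (not along the pixel's ray), 0 where there is no reading.
- camera_info(name): a dict with "fx", "fy", "cx", "cy" (pixels), "pose" (4x4, takes a point from camera to world coordinates). Camera axes: x right, y down, z forward; pixel columns grow to the right and rows downward; lengths in m; the calibration is good to about 2 mm. The wrist camera is an equidistant fisheye: a pixel r from the principal point sees the ray r / f radians off the axis. A picture is of the moment at which its call begins: read the wrist's pose just before it. camera_info takes no time and is no camera call; for the wrist camera it gives the pose at the moment of the call.
- finish_job(): hands the job in, once; it reports no verdict.
The state is a dict: "time_s": time; "qpos": joint angles; "joint_velocities": joint speeds; "joint_efforts": joint torques, N m; "tool_pos": TCP position; "orientation": TCP orientation; "ft_force": force on the tool from outside, world axes, zero at the start; "wrist_torque": the same for the moment, N m; "width": opening from 0.0 (shut) to 1.0 (fully open).
Only numpy, scipy, OpenCV 4.12 (cv2) and the standard library are available. Lean on these libraries where they do the work, as an engineer would, in place of code of your own. Each camera call takes 0.05 s, during which the arm holds its last target.

## Working session

There is one attempt and no reset: what is moved stays moved. The work goes in short steps, Python scripts to look and compute and a tool call to move; the robot and the scene stay as the last step left them, time stands still between calls to the robot, and variables do not carry over. Pictures are saved under pics/ and viewed, and the job is handed in when it is done.

Besides the shell and the picture viewer there is one more tool, called after "Request:" in YAML: its name, and indented under it one key for each argument. drive_tool: Moves the arm, as the interface text tells. Its arguments: {"type":"object","properties":{"moves":{"type":"array","items":{"type":"object","properties":{"dx":{"type":"number"},"dy":{"type":"number"},"dz":{"type":"number"},"twist":{"type":"number"}}}},"jaw":{"type":"number"},"force":{"type":"number"}},"required":["moves"]}

```bash
mkdir -p pics; ls; python3 - <<'E'
from station import *
import cv2,numpy as np
s=observe();print(s['time_s'],s['tool_pos'],s['orientation'],s['ft_force'],s['width'])
for n in ['top','scene']:
    im,d=grab_frame(n);cv2.imwrite(f'pics/{n}0.png',cv2.cvtColor(im,cv2.COLOR_RGB2BGR));np.savez(f'{n}0.npz',im=im,d=d)
    c=camera_info(n);print(n,{k:np.round(v,4) for k,v in c.items()})
E
```

```text
pics
0.0 [ 0.2362315  -0.63181292  0.23041796] [-3.13988873e+00  8.01885003e-05  3.57817519e-01] [ 0.66284166 -0.51489906 -0.33154737] 0.9981942918508633
top {'fx': np.float64(364.6583), 'fy': np.float64(364.6583), 'cx': np.float64(253.5534), 'cy': np.float64(197.7335), 'pose': array([[ 0.0257, -0.9884,  0.1497,  0.4349],
       [-0.999 , -0.0307, -0.0314,  0.0161],
       [ 0.0356, -0.1487, -0.9882,  1.1351],
       [ 0.    ,  0.    ,  0.    ,  1.    ]])}
scene {'fx': np.float64(362.7059), 'fy': np.float64(362.7059), 'cx': np.float64(253.4445), 'cy': np.float64(192.5446), 'pose': array([[-8.080e-01,  4.997e-01, -3.122e-01,  8.804e-01],
       [ 5.892e-01,  6.846e-01, -4.292e-01,  3.927e-01],
       [-8.000e-04, -5.307e-01, -8.475e-01,  8.663e-01],
       [ 0.000e+00,  0.000e+00,  0.000e+00,  1.000e+00]])}
```

View pics/top0.png

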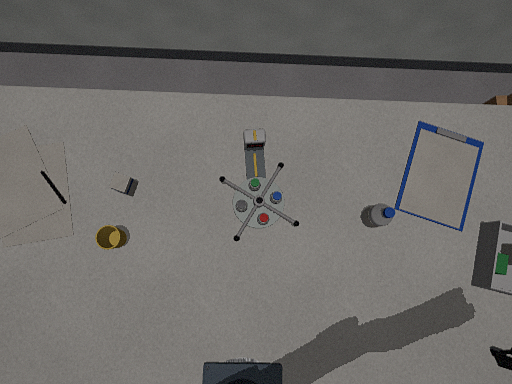

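View pics/scene0.png

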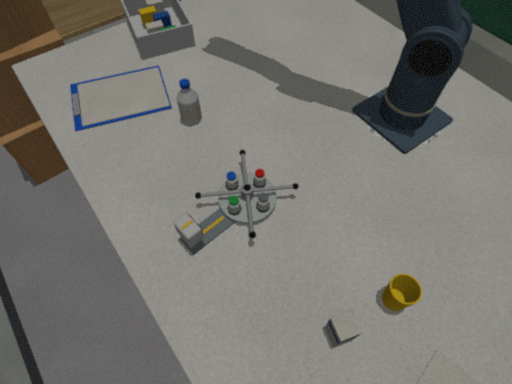

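```bash
cat > h.py <<'E'
import numpy as np,cv2
from station import *
def ray(c,u,v,z):
    P=c['pose'];d=P[:3,:3]@np.array([(u-c['cx'])/c['fx'],(v-c['cy'])/c['fy'],1]);o=P[:3,3]
    return o+d*(z-o[2])/d[2]
def proj(c,p):
    P=c['pose'];q=P[:3,:3].T@(np.asarray(p)-P[:3,3]);return np.array([c['fx']*q[0]/q[2]+c['cx'],c['fy']*q[1]/q[2]+c['cy']])
def blob(im,c,col,z,box):
    hsv=cv2.cvtColor(im,cv2.COLOR_RGB2HSV).astype(int);H,S,V=hsv[...,0],hsv[...,1],hsv[...,2]
    m={'red':((H<8)|(H>172))&(S>130)&(V>60),'green':(H>45)&(H<80)&(S>110),'blue':(H>98)&(H<125)&(S>110),'black':(V<45),'yellow':(H>18)&(H<32)&(S>110)}[col].astype(np.uint8)
    n,l,st,ce=cv2.connectedComponentsWithStats(m,8);out=[]
    for i in range(1,n):
        u,v=ce[i]
        if st[i,4]>=4 and box[0]<u<box[2] and box[1]<v<box[3]: out.append((u,v,st[i,4],ray(c,u,v,z)))
    return out
E
python3 - <<'E'
from h import *
for n,box in [('top',(205,120,310,250)),('scene',(170,140,310,260))]:
    im=np.load(n+'0.npz')['im'];c=camera_info(n)
    for col,z in [('red',.074),('green',.074),('blue',.074),('black',.05),('yellow',.008)]:
        for b in blob(im,c,col,z,box): print(n,col,np.round(b[:3],1),np.round(b[3],4))
    x0,y0,x1,y1=box
    cv2.imwrite(f'pics/{n}z.png',cv2.resize(cv2.cvtColor(im,cv2.COLOR_RGB2BGR)[y0:y1,x0:x1],None,fx=4.5,fy=4.5,interpolation=cv2.INTER_CUBIC))
E
```

```text
top red [263.5 217.3  56. ] [ 0.5387 -0.0481  0.074 ]
top green [254.5 182.4  52. ] [ 0.6417 -0.0193  0.074 ]
top blue [276.7 195.4  55. ] [ 0.6046 -0.0857  0.074 ]
top black [254.8 145.2  69. ] [ 0.7627 -0.0179  0.05  ]
top black [280.5 164.6  19. ] [ 0.7042 -0.0982  0.05  ]
top black [221.6 178.7  19. ] [0.6543 0.0798 0.05  ]
top black [254. 190.   5.] [ 0.6229 -0.019   0.05  ]
top black [259.1 199.9  29. ] [ 0.5933 -0.0352  0.05  ]
top black [295.8 223.1  23. ] [ 0.5263 -0.1467  0.05  ]
top black [236.2 237.8  24. ] [0.4778 0.0298 0.05  ]
top yellow [254.1 134.2  25. ] [ 0.8119 -0.0162  0.008 ]
top yellow [255.  164.6  62. ] [ 0.712  -0.0214  0.008 ]
scene red [259.4 172.6  56. ] [ 0.5388 -0.0499  0.074 ]
scene green [233.2 199.8  65. ] [ 0.6431 -0.0212  0.074 ]
scene blue [230.9 175.5  58. ] [ 0.6055 -0.0871  0.074 ]
scene black [242.  151.6   8. ] [ 0.5248 -0.1514  0.05  ]
scene black [246.5 187.   26. ] [ 0.5844 -0.0459  0.05  ]
scene black [295.1 185.8  13. ] [0.4769 0.0281 0.05  ]
scene black [197.6 195.2  16. ] [ 0.7039 -0.1009  0.05  ]
scene black [251.8 234.4  26. ] [0.655  0.0757 0.05  ]
scene yellow [212.6 224.5  90. ] [ 0.7104 -0.025   0.008 ]
scene yellow [186.2 224.3  33. ] [ 0.7665 -0.0669  0.008 ]
```

Request:
drive_tool:
  moves:
    - {"twist": 0.119}
    - {"twist": 0.119}
    - {"twist": 0.119}
    - {"dx": 1.5, "dy": -3.5}
    - {"dx": 1.5, "dy": -3.5}
  jaw: -1
  force: 20

```text
schema error: expected keys dx, dy, dz, twist
```

```bash
python3 - <<'E'
from h import *
s=observe();print(s['time_s'],s['tool_pos'],s['orientation'],s['qpos'],s['width'])
im=np.load('top0.npz')['im'];c=camera_info('top')
for n,cen,box in [('top',(.5906,-.0339),(205,120,310,250)),('scene',(.5902,-.0371),(170,140,310,260))]:
    im=np.load(n+'0.npz')['im'];c=camera_info(n)
    hsv=cv2.cvtColor(im,cv2.COLOR_RGB2HSV).astype(int);m=(hsv[...,0]>17)&(hsv[...,0]<33)&(hsv[...,1]>100)
    v,u=np.nonzero(m);k=(u>box[0])&(u<box[2])&(v>box[1])&(v<box[3])
    P=np.array([ray(c,a,b,.008)[:2] for a,b in zip(u[k],v[k])])-cen
    P=P[(P[:,0]<.15)];P=P[np.abs(P[:,1])<.05]
    vx,vy,x0,y0=cv2.fitLine(P.astype(np.float32),cv2.DIST_HUBER,0,.01,.01).ravel()
    print(n,len(P),P.mean(0),np.degrees(np.arctan2(P.mean(0)[1],P.mean(0)[0])),np.degrees(np.arctan(vy/vx)),P.min(0),P.max(0))
E
```

```text
0.1 [ 0.23627714 -0.63186751  0.23052679] [-3.14011118e+00  6.32938082e-05  3.57858379e-01] [ 1.12919931  0.57645024  0.02480988  1.43782335 -0.01499124  1.12898581
 -0.05650638] 1.0015161869727298
top 58 [0.11731235 0.01225057] 5.961616502376454 6.5859346 [0.08448373 0.00524026] [0.14941887 0.01947261]
scene 86 [0.11708202 0.01178651] 5.748533564345955 5.7737966 [0.08331696 0.00475726] [0.14920908 0.0194157 ]
```

View pics/topz.png

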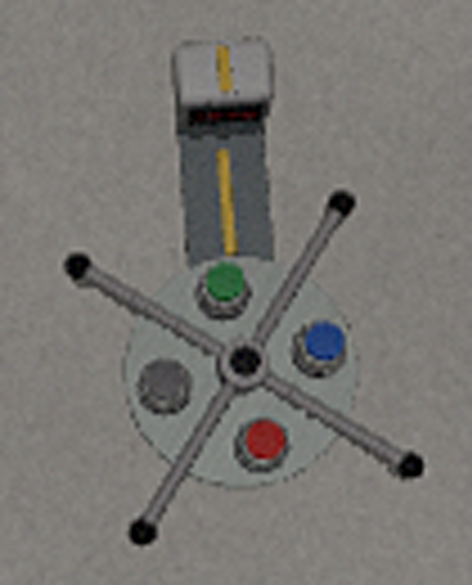

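The zoomed top view shows the scanner and yellow line at the top (crop about 228,200), the green cap nearest it and the red cap (266,440) nearly opposite. It needs about +170° counter-clockwise. I'll push the spoke at 150° around the robot's side.

Request:
drive_tool:
  moves:
    - {"dx": 0, "dy": 0, "dz": 0, "twist": 0.119}
    - {"dx": 0, "dy": 0, "dz": 0, "twist": 0.119}
    - {"dx": 0, "dy": 0, "dz": 0, "twist": 0.12}
    - {"dx": 1.5, "dy": -3.5, "dz": 0, "twist": 0}
    - {"dx": 1.5, "dy": -3.5, "dz": 0, "twist": 0}
  jaw: -1
  force: 20

```text
time_s: 0.52
tool_pos: [0.2651, -0.5624, 0.2301]
orientation: [-3.141, 0.002, -0.005]
ft_force: [1.2, 0.3, 1.2]
width: 0.304
```

Request:
drive_tool:
  moves:
    - {"dx": 1.5, "dy": -3.3, "dz": 0, "twist": 0}
    - {"dx": 1.5, "dy": -3.3, "dz": 0, "twist": 0}
    - {"dx": 1.5, "dy": -3.3, "dz": 0, "twist": 0}
    - {"dx": 1.5, "dy": -3.3, "dz": 0, "twist": 0}
    - {"dx": 1.5, "dy": -3.3, "dz": 0, "twist": 0}

```text
time_s: 0.93
tool_pos: [0.3417, -0.3954, 0.2311]
orientation: [-3.141, 0.0, -0.0]
ft_force: [0.5, 0.2, -0.6]
width: -0.0
```

Request:
drive_tool:
  moves:
    - {"dx": 1.5, "dy": -3.3, "dz": 0, "twist": 0}
    - {"dx": 1.5, "dy": -3.3, "dz": 0, "twist": 0}
    - {"dx": 1.5, "dy": -3.3, "dz": 0, "twist": 0}
    - {"dx": 1.5, "dy": -3.3, "dz": 0, "twist": 0}
    - {"dx": 1.5, "dy": -3.3, "dz": 0, "twist": 0}

```text
time_s: 1.35
tool_pos: [0.4167, -0.2305, 0.2313]
orientation: [-3.142, 0.0, -0.0]
ft_force: [0.7, -0.8, 0.2]
width: 0.004
```

Request:
drive_tool:
  moves:
    - {"dx": 1.2, "dy": -3.3, "dz": 0, "twist": 0}
    - {"dx": 1.2, "dy": -3.3, "dz": 0, "twist": 0}
    - {"dx": 1.2, "dy": -3.3, "dz": 0, "twist": 0}
    - {"dx": 1.2, "dy": -3.3, "dz": 0, "twist": 0}
    - {"dx": 1.2, "dy": -3.3, "dz": 0, "twist": 0}

```text
time_s: 1.77
tool_pos: [0.4766, -0.0656, 0.2312]
orientation: [-3.142, 0.0, -0.0]
ft_force: [-0.2, -0.3, -0.4]
width: -0.0
```

Request:
drive_tool:
  moves:
    - {"dx": 1.4, "dy": -3.0, "dz": 0, "twist": 0}
    - {"dx": 1.4, "dy": -3.0, "dz": 0, "twist": 0}
    - {"dx": 1.4, "dy": -3.0, "dz": 0, "twist": 0}
    - {"dx": 1.5, "dy": -3.1, "dz": 0, "twist": 0}
    - {"dx": 0, "dy": 0, "dz": 2, "twist": 0}

```text
time_s: 2.18
tool_pos: [0.5375, 0.0618, 0.2136]
orientation: [-3.137, -0.007, 0.007]
ft_force: [0.5, 0.8, 0.1]
width: -0.0
```

Request:
drive_tool:
  moves:
    - {"dx": 0, "dy": 0, "dz": 3, "twist": 0}
    - {"dx": 0, "dy": 0, "dz": 3, "twist": 0}
    - {"dx": 0, "dy": 0, "dz": 3, "twist": 0}
    - {"dx": 0, "dy": 0, "dz": 1, "twist": 0}
    - {"dx": 0, "dy": 0, "dz": 0, "twist": 0}

```text
time_s: 2.6
tool_pos: [0.5318, 0.0535, 0.109]
orientation: [3.141, 0.005, -0.0]
ft_force: [0.3, -0.3, 0.2]
width: -0.001
```

```bash
python3 - <<'E'
from h import *
im,d=grab_frame('top');cv2.imwrite('pics/t1.png',cv2.resize(cv2.cvtColor(im,cv2.COLOR_RGB2BGR)[110:260,180:330],None,fx=3.5,fy=3.5))
im,d=grab_frame('wrist');cv2.imwrite('pics/w1.png',cv2.cvtColor(im,cv2.COLOR_RGB2BGR))
print(observe()['tool_pos'])
E
```

```text
[0.53394618 0.0536867  0.11201832]
```

View pics/t1.png

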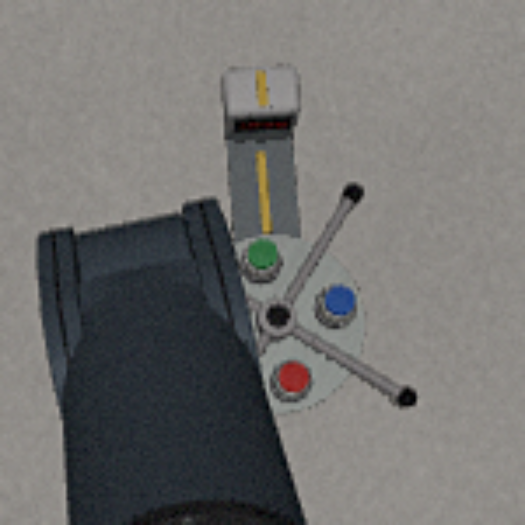

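View pics/w1.png

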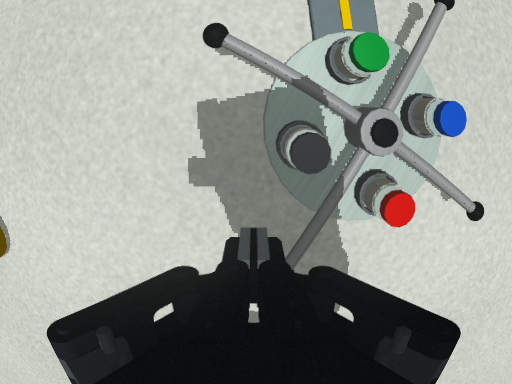

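The wrist view shows the shut fingertips (253,235) over free bench just beside the grey-vial side. The knuckles stick out sideways, so I'll turn the tool to keep them tangential.

Request:
drive_tool:
  moves:
    - {"dx": 0, "dy": 0, "dz": 0, "twist": 0.12}
    - {"dx": 0, "dy": 0, "dz": 0, "twist": 0.12}
    - {"dx": 0, "dy": 0, "dz": 0, "twist": 0.12}
    - {"dx": 0, "dy": 0, "dz": 0, "twist": 0.12}
    - {"dx": 0, "dy": 0, "dz": 0, "twist": 0.12}

```text
time_s: 3.12
tool_pos: [0.5349, 0.0539, 0.1136]
orientation: [-3.139, -0.002, -0.606]
ft_force: [-0.2, 0.6, 0.1]
width: -0.004
```

Request:
drive_tool:
  moves:
    - {"dx": 0, "dy": 0, "dz": 0, "twist": 0.12}
    - {"dx": 0, "dy": 0, "dz": 0, "twist": 0.12}
    - {"dx": 0, "dy": 0, "dz": 0, "twist": 0.12}
    - {"dx": 0, "dy": 0, "dz": 0, "twist": 0.05}
    - {"dx": 0, "dy": 0, "dz": 0, "twist": 0}

```text
time_s: 3.53
tool_pos: [0.5347, 0.0542, 0.1133]
orientation: [-3.138, -0.001, -1.012]
ft_force: [0.9, 0.5, 0.1]
width: -0.002
```

```bash
python3 - <<'E'
from h import *
s=observe();print(s['tool_pos'],s['orientation'],s['qpos'])
im,d=grab_frame('wrist');cv2.imwrite('pics/w2.png',cv2.cvtColor(im,cv2.COLOR_RGB2BGR))
im,d=grab_frame('scene');cv2.imwrite('pics/s2.png',cv2.resize(cv2.cvtColor(im,cv2.COLOR_RGB2BGR)[100:290,140:390],None,fx=3,fy=3))
E
```

```text
[0.53473838 0.05423679 0.11332657] [-3.13822592e+00 -6.51961235e-04 -1.01226232e+00] [-0.34366921  0.52575729  0.23118683  1.95398654 -0.18547927  0.67854692
 -2.58121045]
```

View pics/w2.png

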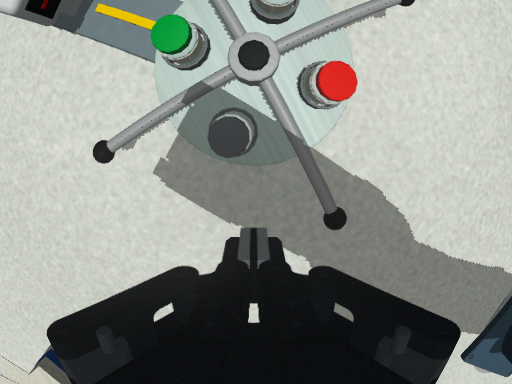

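View pics/s2.png

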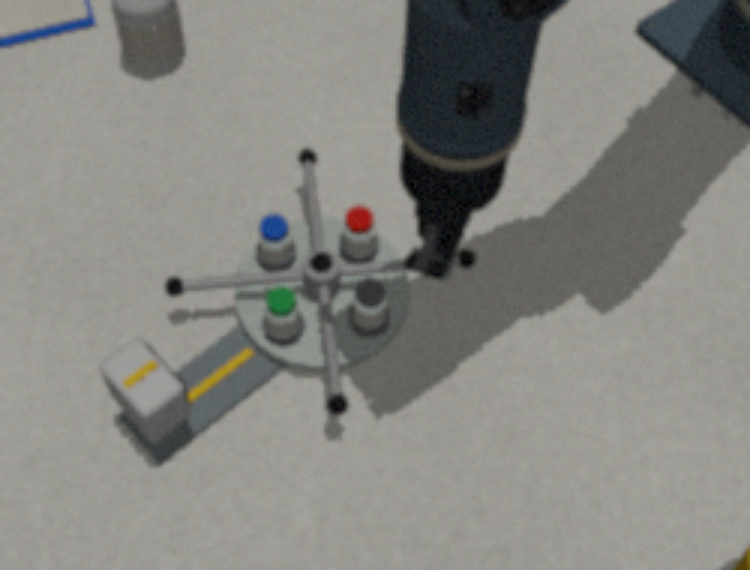

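The wrist view has the fingertip (253,230) pointing at the grey vial's sector, clear of both spokes. I'll come down to spoke height.

Request:
drive_tool:
  moves:
    - {"dx": 0, "dy": 0, "dz": 2.0, "twist": 0}
    - {"dx": 0, "dy": 0, "dz": 2.0, "twist": 0}
    - {"dx": 0, "dy": 0, "dz": 2.0, "twist": 0}
    - {"dx": 0, "dy": 0, "dz": 1.4, "twist": 0}
    - {"dx": 0, "dy": 0, "dz": 0, "twist": 0}

```text
time_s: 4.05
tool_pos: [0.5325, 0.0537, 0.0356]
orientation: [3.139, 0.002, -1.008]
ft_force: [-0.6, 0.1, 0.1]
width: 0.0
```

Request:
drive_tool:
  moves:
    - {"dx": 0.02, "dy": 0.6, "dz": 0, "twist": -0.056}
    - {"dx": 0.02, "dy": 0.6, "dz": 0, "twist": -0.056}
    - {"dx": 0.02, "dy": 0.6, "dz": 0, "twist": -0.056}
    - {"dx": 0.02, "dy": 0.6, "dz": 0, "twist": -0.056}
    - {"dx": 0.02, "dy": 0.6, "dz": 0, "twist": -0.056}

```text
time_s: 4.47
tool_pos: [0.5114, 0.0342, 0.0387]
orientation: [-3.14, -0.001, -0.726]
ft_force: [-0.2, 0.1, -0.2]
width: 0.005
```

Request:
drive_tool:
  moves:
    - {"dx": 0.02, "dy": 0.6, "dz": 0, "twist": -0.056}
    - {"dx": 0.02, "dy": 0.6, "dz": 0, "twist": -0.056}
    - {"dx": 0.02, "dy": 0.6, "dz": 0, "twist": -0.056}
    - {"dx": 0.02, "dy": 0.6, "dz": 0, "twist": -0.056}
    - {"dx": 0.02, "dy": 0.6, "dz": 0, "twist": -0.056}

```text
time_s: 4.88
tool_pos: [0.4954, 0.0093, 0.0388]
orientation: [-3.14, -0.002, -0.446]
ft_force: [1.7, 0.9, -0.0]
width: 0.003
```

```bash
cat > st.py <<'E'
from h import *
import sys
s=observe();p=s['tool_pos']-np.array([.5905,-.0352,0]);print('R',np.hypot(p[0],p[1]),'phi',np.degrees(np.arctan2(p[1],p[0]))%360,'yaw',np.degrees(s['orientation'][2]),s['tool_pos'],s['ft_force'])
im,d=grab_frame('wrist');cv2.imwrite(f'pics/{sys.argv[1]}.png',cv2.cvtColor(im,cv2.COLOR_RGB2BGR))
E
python3 st.py w3
```

```text
R 0.10502272410646686 phi 154.91766140206315 yaw -25.541876098752155 [0.49538097 0.00932126 0.03880843] [ 1.72608765  0.86385925 -0.02458588]
```

View pics/w3.png

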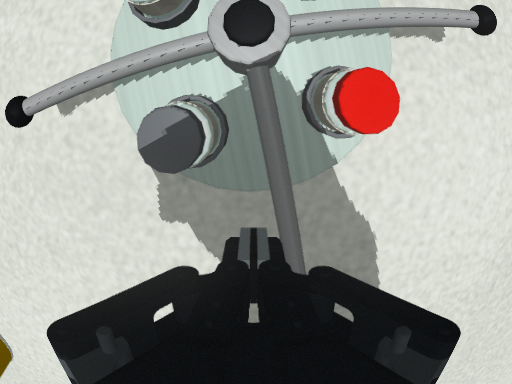

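The wrist view shows the spoke (290,250) touching the finger's side. The force is about 2 N and all vials are standing. I'll continue the arc.

Request:
drive_tool:
  moves:
    - {"dx": 0.015, "dy": 0.6, "dz": 0, "twist": -0.056}
    - {"dx": 0.015, "dy": 0.6, "dz": 0, "twist": -0.056}
    - {"dx": 0.015, "dy": 0.6, "dz": 0, "twist": -0.056}
    - {"dx": 0.015, "dy": 0.6, "dz": 0, "twist": -0.056}
    - {"dx": 0.015, "dy": 0.6, "dz": 0, "twist": -0.056}

```text
time_s: 5.35
tool_pos: [0.4862, -0.0191, 0.0386]
orientation: [-3.141, -0.002, -0.168]
ft_force: [0.7, 1.2, -0.5]
width: -0.002
```

Request:
drive_tool:
  moves:
    - {"dx": 0.015, "dy": 0.6, "dz": 0, "twist": -0.056}
    - {"dx": 0.015, "dy": 0.6, "dz": 0, "twist": -0.056}
    - {"dx": 0.015, "dy": 0.6, "dz": 0, "twist": -0.056}
    - {"dx": 0.015, "dy": 0.6, "dz": 0, "twist": -0.056}
    - {"dx": 0.015, "dy": 0.6, "dz": 0, "twist": -0.056}

```text
time_s: 5.77
tool_pos: [0.4851, -0.0492, 0.0385]
orientation: [3.141, -0.002, 0.112]
ft_force: [-0.1, 0.6, 1.5]
width: -0.001
```

Request:
drive_tool:
  moves:
    - {"dx": 0.015, "dy": 0.6, "dz": 0, "twist": -0.056}
    - {"dx": 0.015, "dy": 0.6, "dz": 0, "twist": -0.056}
    - {"dx": 0.015, "dy": 0.6, "dz": 0, "twist": -0.056}
    - {"dx": 0.015, "dy": 0.6, "dz": 0, "twist": -0.056}
    - {"dx": 0.015, "dy": 0.6, "dz": 0, "twist": -0.056}

```text
time_s: 6.18
tool_pos: [0.4922, -0.0784, 0.0385]
orientation: [3.14, -0.001, 0.392]
ft_force: [-0.6, 1.8, 0.5]
width: 0.002
```

```bash
python3 st.py w4
```

```text
R 0.10732469109465342 phi 203.71859183139765 yaw 22.474261228659508 [ 0.4922408  -0.07837081  0.03846403] [-0.63729799  1.78747473  0.46573463]
```

View pics/w4.png

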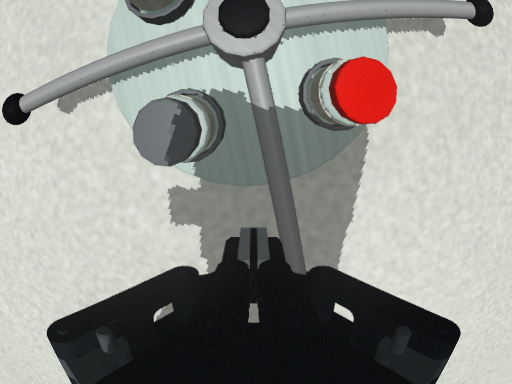

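The geometry is the same in the wrist frame: the carousel follows the finger. Continuing.

Request:
drive_tool:
  moves:
    - {"dx": 0.02, "dy": 0.6, "dz": 0, "twist": -0.056}
    - {"dx": 0.02, "dy": 0.6, "dz": 0, "twist": -0.056}
    - {"dx": 0.02, "dy": 0.6, "dz": 0, "twist": -0.056}
    - {"dx": 0.02, "dy": 0.6, "dz": 0, "twist": -0.056}
    - {"dx": 0.02, "dy": 0.6, "dz": 0, "twist": -0.056}

```text
time_s: 6.65
tool_pos: [0.5071, -0.1039, 0.0382]
orientation: [3.141, -0.0, 0.671]
ft_force: [-0.2, 1.5, 0.1]
width: 0.004
```

Request:
drive_tool:
  moves:
    - {"dx": 0.02, "dy": 0.6, "dz": 0, "twist": -0.056}
    - {"dx": 0.02, "dy": 0.6, "dz": 0, "twist": -0.056}
    - {"dx": 0.02, "dy": 0.6, "dz": 0, "twist": -0.056}
    - {"dx": 0.02, "dy": 0.6, "dz": 0, "twist": -0.056}
    - {"dx": 0.02, "dy": 0.6, "dz": 0, "twist": -0.056}

```text
time_s: 7.07
tool_pos: [0.5287, -0.1246, 0.0382]
orientation: [3.141, 0.001, 0.951]
ft_force: [-0.7, 1.3, 0.1]
width: -0.002
```

Request:
drive_tool:
  moves:
    - {"dx": 0.02, "dy": 0.6, "dz": 0, "twist": -0.056}
    - {"dx": 0.02, "dy": 0.6, "dz": 0, "twist": -0.056}
    - {"dx": 0.02, "dy": 0.6, "dz": 0, "twist": -0.056}
    - {"dx": 0.02, "dy": 0.6, "dz": 0, "twist": -0.056}
    - {"dx": 0.02, "dy": 0.6, "dz": 0, "twist": -0.056}

```text
time_s: 7.48
tool_pos: [0.5552, -0.1383, 0.0381]
orientation: [3.141, 0.001, 1.231]
ft_force: [-1.4, 0.8, 0.5]
width: 0.001
```

```bash
python3 st.py w5
```

```text
R 0.1089687624848768 phi 251.0778481579116 yaw 70.50832245664813 [ 0.55516326 -0.1382801   0.03808995] [-1.44623518  0.76534451  0.53368091]
```

Request:
drive_tool:
  moves:
    - {"dx": 0.04, "dy": 0.6, "dz": 0, "twist": -0.056}
    - {"dx": 0.04, "dy": 0.6, "dz": 0, "twist": -0.056}
    - {"dx": 0.04, "dy": 0.6, "dz": 0, "twist": -0.056}
    - {"dx": 0.04, "dy": 0.6, "dz": 0, "twist": -0.056}
    - {"dx": 0.04, "dy": 0.6, "dz": 0, "twist": -0.056}

```text
time_s: 7.95
tool_pos: [0.5844, -0.1437, 0.0379]
orientation: [-3.141, 0.002, 1.509]
ft_force: [-0.9, 0.2, -0.4]
width: 0.003
```

Request:
drive_tool:
  moves:
    - {"dx": 0.04, "dy": 0.6, "dz": 0, "twist": -0.056}
    - {"dx": 0.04, "dy": 0.6, "dz": 0, "twist": -0.056}
    - {"dx": 0.04, "dy": 0.6, "dz": 0, "twist": -0.056}
    - {"dx": 0.04, "dy": 0.6, "dz": 0, "twist": -0.056}
    - {"dx": 0.04, "dy": 0.6, "dz": 0, "twist": -0.056}

```text
time_s: 8.37
tool_pos: [0.6142, -0.1402, 0.0379]
orientation: [-3.141, 0.002, 1.789]
ft_force: [-0.9, -0.1, 1.2]
width: 0.002
```

Request:
drive_tool:
  moves:
    - {"dx": 0.02, "dy": 0.6, "dz": 0, "twist": -0.056}
    - {"dx": 0.02, "dy": 0.6, "dz": 0, "twist": -0.056}
    - {"dx": 0.02, "dy": 0.6, "dz": 0, "twist": -0.056}
    - {"dx": 0.02, "dy": 0.4, "dz": 0, "twist": -0.037}
    - {"dx": 0, "dy": 0, "dz": 0, "twist": 0}

```text
time_s: 8.78
tool_pos: [0.6356, -0.1323, 0.0378]
orientation: [3.142, 0.001, 1.994]
ft_force: [0.4, -0.6, 0.0]
width: 0.001
```

```bash
python3 st.py w6; cat > ck.py <<'E'
from h import *
import sys
for n,cen,box in [('top',(.5906,-.0339),(205,150,310,260)),('scene',(.5902,-.0371),(170,140,310,260))]:
    im,d=grab_frame(n);c=camera_info(n)
    x0,y0,x1,y1=(180,110,330,260) if n=='top' else (140,100,330,290)
    cv2.imwrite(f'pics/{n}{sys.argv[1]}.png',cv2.resize(cv2.cvtColor(im,cv2.COLOR_RGB2BGR)[y0:y1,x0:x1],None,fx=3,fy=3,interpolation=cv2.INTER_CUBIC))
    for col,z in [('red',.074),('green',.074),('blue',.074),('black',.05)]:
        for b in blob(im,c,col,z,box):
            q=b[3][:2]-cen
            R=np.hypot(*q)
            if b[2]<100 and (.045<R<.065 if col!='black' else .115<R<.14): print(n,col,b[2],'R %.4f ang %.2f'%(R,np.degrees(np.arctan2(q[1],q[0]))))
E
python3 ck.py a
```

```text
R 0.1070532778612883 phi 294.93418562982094 yaw 114.24127034448315 [ 0.63563119 -0.13227512  0.0377738 ] [ 0.43508768 -0.63140927  0.01595346]
top red 56 R 0.0533 ang -9.64
top green 52 R 0.0540 ang 170.22
top blue 54 R 0.0537 ang 80.81
top black 18 R 0.1302 ang 35.54
top black 23 R 0.1304 ang 125.61
top black 21 R 0.1303 ang -144.89
scene red 67 R 0.0543 ang -7.63
scene green 56 R 0.0526 ang 168.01
scene blue 69 R 0.0554 ang 79.75
scene black 10 R 0.1317 ang -144.67
scene black 18 R 0.1306 ang 125.00
scene black 22 R 0.1301 ang 35.78
```

View pics/topa.png

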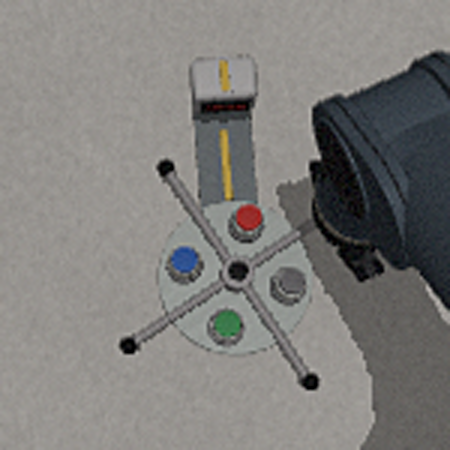

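View pics/scenea.png

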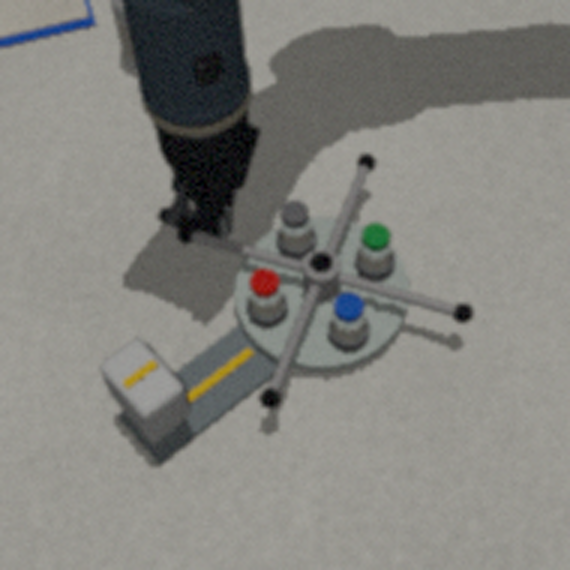

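Both pictures show the red cap about 15.4° short of the yellow line (top 247,217 in the crop) and all vials upright. Now small steps.

Request:
drive_tool:
  moves:
    - {"dx": 0.02, "dy": 0.6, "dz": 0, "twist": -0.056}
    - {"dx": 0.02, "dy": 0.6, "dz": 0, "twist": -0.056}
    - {"dx": 0.02, "dy": 0.6, "dz": 0, "twist": -0.056}
    - {"dx": 0.01, "dy": 0.4, "dz": 0, "twist": -0.037}
    - {"dx": 0.01, "dy": 0.2, "dz": 0, "twist": -0.019}

```text
time_s: 9.35
tool_pos: [0.6556, -0.1198, 0.0375]
orientation: [-3.141, 0.0, 2.219]
ft_force: [-0.7, -1.9, 1.2]
width: -0.002
```

```bash
python3 st.py w7; python3 ck.py b
```

```text
R 0.10675541310900157 phi 307.58303281358445 yaw 127.14230763301785 [ 0.65561125 -0.11980049  0.03746071] [-0.68959298 -1.89323935  1.21897564]
top red 52 R 0.0542 ang 3.10
top green 54 R 0.0536 ang -177.52
top blue 56 R 0.0539 ang 93.14
top black 19 R 0.1304 ang 48.09
top black 22 R 0.1301 ang -132.52
top black 23 R 0.1304 ang 137.93
scene red 68 R 0.0548 ang 4.25
scene green 51 R 0.0526 ang -179.30
scene blue 68 R 0.0556 ang 91.91
scene black 6 R 0.1321 ang -132.19
scene black 16 R 0.1302 ang 137.37
scene black 19 R 0.1310 ang 47.94
```

Request:
drive_tool:
  moves:
    - {"dx": 0.01, "dy": 0.2, "dz": 0, "twist": -0.018}
    - {"dx": 0.01, "dy": 0.2, "dz": 0, "twist": -0.018}
    - {"dx": 0, "dy": 0.1, "dz": 0, "twist": -0.01}
    - {"dx": 0, "dy": 0, "dz": 0, "twist": 0}

```text
time_s: 9.83
tool_pos: [0.6595, -0.1164, 0.0373]
orientation: [3.142, -0.0, 2.266]
ft_force: [-0.1, -0.8, 0.2]
width: 0.001
```

```bash
python3 st.py w8; python3 ck.py c
```

```text
R 0.10659159660407076 phi 310.358405826882 yaw 129.8077169325096 [ 0.65952519 -0.11642371  0.03729202] [-0.10191984 -0.83346093  0.18237237]
top red 52 R 0.0537 ang 5.62
top green 52 R 0.0538 ang -174.53
top blue 54 R 0.0544 ang 95.39
top black 20 R 0.1303 ang 50.71
top black 22 R 0.1300 ang -129.66
top black 20 R 0.1306 ang 140.69
scene red 66 R 0.0546 ang 7.02
scene green 51 R 0.0524 ang -175.95
scene blue 71 R 0.0551 ang 94.68
scene black 8 R 0.1315 ang -129.09
scene black 16 R 0.1300 ang 140.13
scene black 22 R 0.1309 ang 50.52
```

Within about 0.3° of the line. Backing off the spoke, then up, then a final check.

Request:
drive_tool:
  moves:
    - {"dx": 0, "dy": -0.5, "dz": 0, "twist": 0}
    - {"dx": -0.3, "dy": -1.0, "dz": 0, "twist": 0}
    - {"dx": -0.3, "dy": -0.5, "dz": -1, "twist": 0}
    - {"dx": 0, "dy": 0, "dz": -2.5, "twist": 0}
    - {"dx": 0, "dy": 0, "dz": -3, "twist": 0}

```text
time_s: 10.4
tool_pos: [0.646, -0.1358, 0.1018]
orientation: [-3.139, -0.002, 2.263]
ft_force: [0.8, 0.0, -0.2]
width: -0.002
```

Request:
drive_tool:
  moves:
    - {"dx": 0, "dy": 0, "dz": -3, "twist": 0}
    - {"dx": -2, "dy": 0, "dz": -3, "twist": 0}
    - {"dx": -3, "dy": 0, "dz": -2, "twist": 0}
    - {"dx": -3, "dy": 0, "dz": 0, "twist": 0}
    - {"dx": 0, "dy": 0, "dz": 0, "twist": 0}

```text
time_s: 10.82
tool_pos: [0.7012, -0.2029, 0.1842]
orientation: [3.141, 0.005, 2.257]
ft_force: [-1.4, -0.3, -1.8]
width: 0.006
```

```bash
python3 st.py w9; python3 ck.py d
```

```text
R 0.20092445494086386 phi 303.4462496282611 yaw 129.32945106595812 [ 0.70124041 -0.20285202  0.1841547 ] [-1.41337616 -0.34006639 -1.82893704]
top red 52 R 0.0537 ang 5.62
top green 52 R 0.0538 ang -174.53
top blue 54 R 0.0544 ang 95.39
top black 19 R 0.1308 ang -39.43
top black 20 R 0.1303 ang 50.71
top black 22 R 0.1300 ang -129.66
top black 22 R 0.1302 ang 140.65
scene red 66 R 0.0547 ang 7.16
scene green 50 R 0.0525 ang -176.18
scene blue 70 R 0.0551 ang 94.78
scene black 7 R 0.1313 ang -129.36
scene black 13 R 0.1301 ang -39.34
scene black 16 R 0.1300 ang 140.13
scene black 22 R 0.1309 ang 50.52
```

View pics/topd.png

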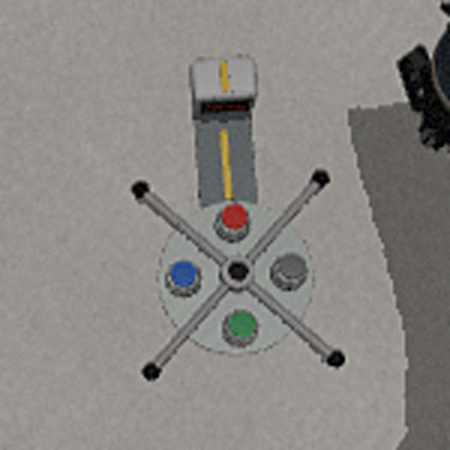

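View pics/scened.png

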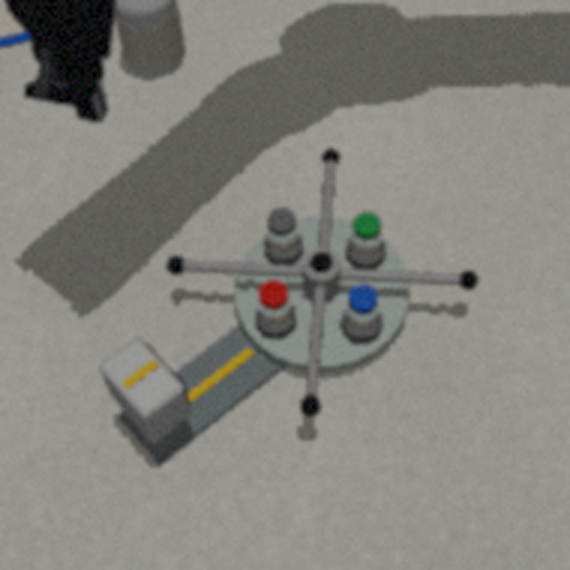

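View pics/w9.png

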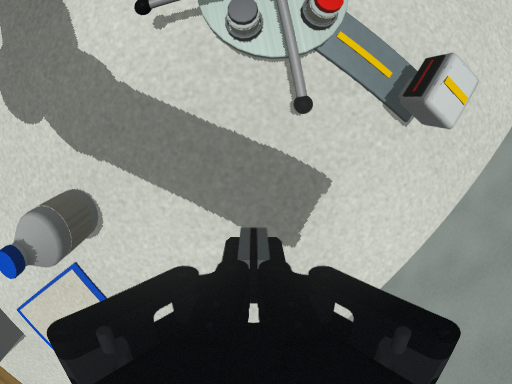

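```bash
python3 - <<'E'
from h import *
for n,cen,box,thr in [('top',(.5906,-.0339),(205,120,310,150),.1),('scene',(.5902,-.0371),(170,210,200,235),.1)]:
    im=np.load(n+'0.npz')['im'];c=camera_info(n)
    for b in blob(im,c,'yellow',.1,box):
        q=b[3][:2]-cen; print(n,b[:3],q,np.hypot(*q),np.degrees(np.arctan2(q[1],q[0])))
    cc=np.array(ray(c,*proj(c,[*cen,.1]),.1)); 
for n in ['top']:
    im=np.load('top0.npz')['im'];c=camera_info(n)
    for b in blob(im,c,'black',.072,(240,138,270,152)): 
        q=b[3][:2]-np.array([.5906,-.0339]);print('window',q,np.hypot(*q),np.degrees(np.arctan2(q[1],q[0])))
s=observe();print(s['time_s'])
E
```

```text
top (np.float64(254.12), np.float64(134.2), np.int32(25)) [0.19056912 0.02037717] 0.1916554660028069 6.103331052267468
scene (np.float64(186.1818181818182), np.float64(224.27272727272728), np.int32(33)) [0.18849238 0.01946713] 0.18949498047370186 5.896491063688285
window [0.16543002 0.01665275] 0.1662660707182613 5.748225351978487
10.9667
```

The red vial is at 5.6° and the scanner line at about 5.9°, which is 0.3 mm at the vial. All four vials are upright and the arm is clear. Handing in.

```bash
python3 - <<'E'
from station import *
print(finish_job())
E
```

```text
the job is handed in; nothing more can be done
None
```

I turned the carousel about 170° counter-clockwise, and the red-capped vial now stands in front of the scanner on the line of the yellow mark. I pushed one spoke with the shut fingertips, along an arc on the robot's side, at about 1–2 N. Then I backed off and lifted clear, and handed the job in at about 11 s.

**Alignment:** the last pictures, taken with the arm clear, put the red vial at 5.6°. The yellow line and scanner window are at 5.75–6.1°, so it is about 0.3° off, or 0.3 mm at the vial. The carousel did not move when the finger withdrew.

**Vials and bystanders:** all four vials stand upright in their cups. The bottle, carton and cup were never approached at low height. I did not measure their positions again at the end.

**Disagreements:** the scene camera's cap readings scatter by about 1.5° because of a calibration offset, but its spoke angles agree with the top camera's to about 0.1°. One fit of the yellow line's slope, on few pixels, gave 6.6°; I gave it less weight than the bearing measurements.

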